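Finish the graded row of paint tubes on the tube rest

ROBOT

A 7-joint arm with a two-finger parallel gripper is mounted at the origin on a cart in front of the work surface, level with it; the furniture and walls round the work are solid. World frame = base frame: x ahead of the robot, y to its left, z up, the work surface at z = 0. Lengths are in m, angles in rad, forces in N, time in s.
With the tool pointing down it reaches from about 0.35 to 0.9 m from the base axis. Payload 8.1 kg.
Tool frame: the origin (TCP) lies on the centre line of the jaws, within the pads' length; the fingertips stand 19 mm ahead of it and the grasp point (between the pads) is the TCP (arm.tip_reach is the distance from the TCP to the fingertips, in m); z points along the fingers, y is the line along which they close (so a half turn about z gives the same grasp; the last joint's range is limited). The gripper opens to 92 mm and grips with 3 to 60 N. Pads are 19 mm wide; open, the fingers measure 130 mm over their backs; the gripper's body (75 mm by 190 mm) begins 47 mm behind the grasp point.
Start: joints at [-1.449, 0.434, 0.025, 1.573, -0.012, 1.134, -0.075], TCP at [0.139, 0.609, 0.246] pointing down, gripper open.
Joint ranges: [-2.62, 2.62], [-0.44, 2.09], [-1.27, 1.32], [0.08, 2.57], [-1.32, 4.46], [0.12, 2], [-2.74, 2.74]. Speed limits (rad/s): [2.22, 2.22, 3.01, 3.01, 3.14, 3.14, 3.14].

INTERFACE

Orientations are given as a rotation vector (axis times angle).
In Python, from cell import arm gives the robot as it stands.
- The arm moves only by the tool arm_command, never from a script. Its argument "targets" is a list that holds one entry, the list of rows, each a list of 6 numbers: the shift along the tool's x, y, z in m, then the turn, a rotation vector about the tool's x, y, z in rad. A call has 1 to 10 rows; each row shifts and turns the commanded pose from where the row before left it, along the tool's axes as they then stand; what a row does not reach is not made up. A row lasts 1/8 s, in which the tool goes at most 62.5 mm and 10.7 degrees, less where a joint would pass 70% of its speed; a pose out of reach is approached as far as the arm can. A call with a gripper value outside its range is refused whole. "jaw" is the finger opening in m, from 0 to 0.0918, set as the call begins (left out, the last holds). The fingers move at their own pace and stop on an object; "newtons" is the grip in N (left out, the last holds). Time passes only in rows, so rows that do not move let the fingers close. It gives the time, the measured TCP pose, the force, the opening and the grip force at its end, in the units of the state.
- arm.observe(): the state, without advancing time (a new reading comes with each control period).
- arm.get_image(name): name is "scene" or "top" or "wrist"; returns a dict with "pixels" (420x560x3 uint8, red, green, blue), "z_map" (420x560 float32, m along the optical axis (not along the pixel's ray), 0 where there is no reading), "fx", "fy", "cx", "cy" (pixels), "xyz" and "rotation" of the camera in the world; the wrist camera has in their place "T_tool_cam" (4x4, takes a point from camera to tool coordinates, whose origin is the TCP and whose axes are the flange's). Camera axes: x right, y down, z forward; pixel columns grow to the right and rows downward; lengths in m; the calibration is good to about 2 mm. A picture is of the moment at which its call begins: read the wrist's pose just before it.
- arm.sign_off(): hands the job in; it is judged then, once.
The state is a dict: "clock": time; "joints": joint angles; "dq": joint speeds; "joint_efforts": joint torques, N m; "position": TCP position; "ee_rot": TCP orientation; "force": force on the tool from outside, world axes, zero at the start; "ft_torque": the same for the moment, N m; "width": opening from 0.0 (shut) to 1.0 (fully open); "gripper_force": force on a finger pad.
Only numpy, scipy, OpenCV 4.12 (cv2) and the standard library are available. Lean on these libraries where they do the work, as an engineer would, in place of code of your own. Each camera call takes 0.05 s, during which the arm holds its last target. There are 200 camera calls.

TASK

Put the three paint tubes lying on the table to the left of the notched tube rest into the three empty places of the rest, so that the row of five runs in order of size from the largest tube at one end to the smallest at the other, one tube to a place. Each lies level across both rails, centred on them lengthwise, with its cap to the same side as the two tubes already there; leave those two and the glass jar where they are.

Things in the scene. Friction and masses are not known exactly. Their poses are not given: they have to be found in the camera images.
- rest_rail (a point): fixed wooden tube rest: 376x100 mm board (top 9 mm high), two notched rails 13 mm thick, 53 mm clear between. Tubes lie across both. Five places, parted by pointed ridges 12 mm high; place floors 46 mm wide, 22 mm above the table. Point: cap-side rail, middle place, floor height. x along the row: places at x = -140, -70, 0, 70, 140 mm; y to the cap side, mid-line of the rails at y = -33 mm; z up.
- tube_white_mid (a point): all-white paint tube, no coloured band, 188 mm long, 58 mm wide at the flat tail, 43 mm high at the shoulder; the largest of the five; it already lies on the rest, in one of the two end places (which end varies). Loose, lying. Point: middle of its length and width, half-way up (21.5 mm), a good place to grip across. y along the tube to its screw cap, x across, z up.
- tube_ochre_mid (a point): paint tube with an ochre band, 168 mm long, 49 mm wide at the flat tail, 37 mm high at the shoulder; starts on the table. Loose, lying. Point: middle of its length and width, half-way up (18.5 mm), a good place to grip across. y along the tube to its screw cap, x across, z up.
- tube_crimson_mid (a point): paint tube with a crimson band, 153 mm long, 46 mm wide at the flat tail, 35 mm high at the shoulder; starts on the table. Loose, lying. Point: middle of its length and width, half-way up (17.5 mm), a good place to grip across. y along the tube to its screw cap, x across, z up.
- tube_blue_mid (a point): paint tube with a blue band, 138 mm long, 40 mm wide at the flat tail, 31 mm high at the shoulder; starts on the table. Loose, lying. Point: middle of its length and width, half-way up (15.5 mm), a good place to grip across. y along the tube to its screw cap, x across, z up.
- tube_rose_mid (a point): paint tube with a rose band, 118 mm long, 38 mm wide at the flat tail, 29 mm high at the shoulder; the smallest of the five; it already lies on the rest, in the end place opposite the largest. Loose, lying. Point: middle of its length and width, half-way up (14.5 mm), a good place to grip across. y along the tube to its screw cap, x across, z up.
- medium_jar_mid (a point): open glass jar with old medium, 62 mm across, 74 mm tall, loose, a bystander; point on its axis, half-way up

How it is judged:
By the outcome, as a careful person would: the job done as asked, in the order asked, and still so for the second after the job is handed in, with the robot touching nothing.
It also fails if it takes over 83 s, if anything falls off the work surface, if the arm or the gripper's body presses on something with over 40 N, if the wrist force passes 120 N, or if a joint passes its speed limit or range.

## Working session

There is one attempt and no reset: what is moved stays moved. The work goes in short steps, Python scripts to look and compute and a tool call to move; the robot and the scene stay as the last step left them, time stands still between calls to the robot, and variables do not carry over. Pictures are saved under pics/ and viewed, at most 14 in all, crops included, and the job is handed in when it is done.

Besides the shell and the picture viewer there is one more tool, called after ">>>" in YAML: its name, and indented under it one key for each argument. arm_command: Moves the arm, as the interface text tells. Its arguments: {"type":"object","properties":{"targets":{"type":"array","items":{"type":"array","items":{"type":"array","items":{"type":"number"}}}},"jaw":{"type":"number"},"newtons":{"type":"number"}},"required":["targets"]}

```bash
mkdir -p pics; ls
python3 - <<'E'
from cell import arm
import cv2,numpy as np
print(arm.observe())
for n in("scene","top"):
    d=arm.get_image(n); cv2.imwrite(f"pics/{n}0.png",cv2.resize(d["pixels"][:,:,::-1],None,fx=1.4,fy=1.4))
    np.savez(f"{n}0.npz",**d); print(n,d["fx"],d["cx"],d["cy"],d["xyz"],d["rotation"])
E
```

```text
pics
{'clock': 0.0, 'joints': array([-1.44858002,  0.43520506,  0.02496808,  1.57413573, -0.01160141,
        1.13400824, -0.07510816]), 'dq': array([ 0.00171046, -0.00055201, -0.00038287, -0.00175984, -0.00017619,
       -0.00089188,  0.00141927]), 'joint_efforts': array([-1.37146806e-03, -6.67840219e+01,  9.84877199e-01, -3.14466333e+01,
       -6.05312688e-02,  4.30274627e-02,  1.64396351e-04]), 'position': array([0.13926879, 0.60876598, 0.24494109]), 'ee_rot': array([-3.52509273e-01, -3.12171284e+00,  2.53038424e-03]), 'force': array([0.0085428 , 0.70198216, 0.25381147]), 'ft_torque': array([ 0.06966077,  0.02765619, -0.01070981]), 'gripper_force': 0.0, 'width': 1.0001911718094278}
scene 434.5974521709492 275.2552504479469 204.4861059546811 [0.00579115 0.05932284 0.74222789] [-1.18591775  2.38526553 -0.9315029 ]
top 452.73828446344316 289.961870351803 209.63656627297928 [ 0.31331716 -0.3200125   1.22234094] [-2.09776805  2.15564418 -0.14168377]
```

View pics/scene0.png

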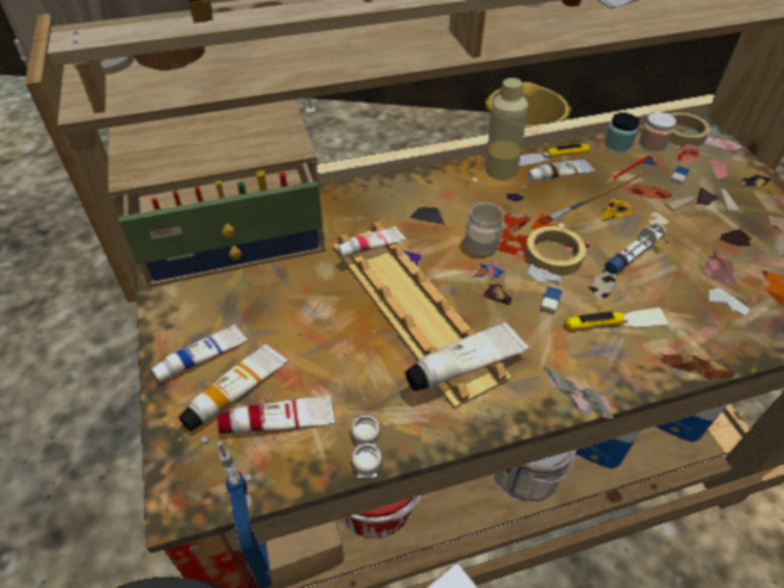

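View pics/top0.png

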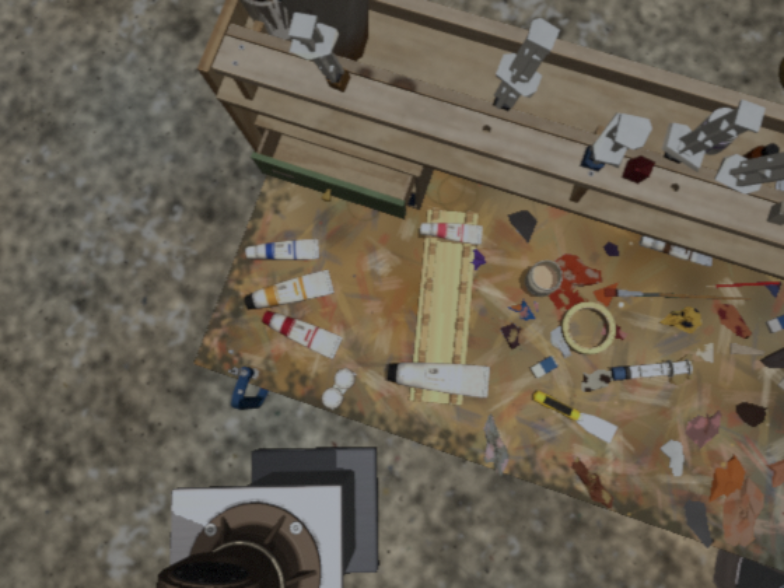

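Scene and top show the white tube on the near end of the rest (top ≈(440,378)) and rose at the far end (≈(452,232)). Blue (282,250), ochre (288,290) and crimson (302,333) lie to the left, all caps facing left. The jar is at (544,277), and a drawer chest stands behind the blue tube.

```bash
cat > h.py <<'E'
import numpy as np,cv2
from scipy.spatial.transform import Rotation as R
def cloud(d):
    v,u=np.mgrid[0:420,0:560]; z=d["z_map"]
    p=np.stack([(u-d["cx"])/d["fx"]*z,(v-d["cy"])/d["fy"]*z,z],-1)
    if "T_w" in d: T=d["T_w"]; w=p@T[:3,:3].T+T[:3,3]
    else: w=p@R.from_rotvec(d["rotation"]).as_matrix().T+d["xyz"]
    w[z==0]=np.nan; return w
E
python3 - <<'E'
from h import *
np.set_printoptions(precision=4,suppress=True)
pts={"top":dict(blueC=(248,252),blueT=(318,249),ochC=(247,301),ochT=(330,284),criC=(265,316),criT=(338,349),whC=(390,372),whT=(488,381),roC=(422,230),roT=(481,235),board=(442,300),jar=(544,270),tab=(370,300),drawer=(300,178)),
"scene":dict(blueC=(158,372),blueT=(240,335),ochC=(187,420),ochT=(280,355),criC=(223,422),criT=(330,411),whC=(412,377),whT=(520,340),roC=(343,248),roT=(401,236),board=(415,300),tab=(300,340),drawer=(220,120))}
for n in pts:
    d=dict(np.load(n+"0.npz")); W=cloud(d); print(n)
    for k,(u,v) in pts[n].items(): print(k,W[int(v/1.4),int(u/1.4)])
    # segment above the table
    m=(W[...,2]>.010)&(W[...,2]<.09)&(W[...,0]>.2)&(W[...,0]<1.05)&(abs(W[...,1])<.6)
    nl,L,st,c=cv2.connectedComponentsWithStats(m.astype(np.uint8))
    for i in range(1,nl):
        if st[i,4]<150: continue
        P=W[L==i]; r=cv2.minAreaRect((P[:,:2]*1000).astype(np.float32)); print(" ",(c[i]*1.4).round(),st[i,4],np.round(r[0]),np.round(r[1]),round(r[2],1),"zmax",np.percentile(P[:,2],98).round(4))
E
```

```text
top
blueC [0.5956 0.0137 0.0276]
blueT [ 0.6059 -0.1186  0.0017]
ochC [0.4994 0.0151 0.0275]
ochT [ 0.5347 -0.1405  0.0021]
criC [ 0.471  -0.0209  0.0297]
criT [ 0.4056 -0.1554 -0.0024]
whC [ 0.3578 -0.2579  0.0539]
whT [ 0.3365 -0.442  -0.0046]
roC [ 0.6255 -0.3246  0.0428]
roT [ 0.6179 -0.4381  0.0261]
board [ 0.4939 -0.3586  0.0097]
jar [ 0.5444 -0.5543  0.0305]
tab [ 0.4996 -0.2195 -0.001 ]
drawer [ 0.698  -0.1114  0.1518]
  [444. 321.] 3524 [ 486. -362.] [188. 376.] 83.1 zmax 0.0619
  [276. 250.] 480 [601. -38.] [ 36. 117.] 3.5 zmax 0.031
  [544. 277.] 585 [ 528. -562.] [62. 86.] 9.8 zmax 0.0746
  [281. 292.] 762 [516. -50.] [ 46. 146.] 14.2 zmax 0.0364
  [295. 329.] 642 [446. -77.] [133.  44.] 62.3 zmax 0.0352
  [241. 387.] 265 [336.  18.] [19. 80.] 67.1 zmax 0.0744
  [554. 404.] 250 [ 289. -563.] [87. 20.] 61.0 zmax 0.0226
scene
blueC [0.5958 0.0151 0.021 ]
blueT [ 0.5996 -0.1144  0.0011]
ochC [0.4925 0.016  0.0281]
ochT [ 0.5294 -0.1451  0.0017]
criC [ 0.4633 -0.0217  0.0255]
criT [ 0.4051 -0.1502  0.0022]
whC [ 0.353  -0.2533  0.0543]
whT [ 0.3224 -0.4347  0.0275]
roC [ 0.62
[... 154 characters left out ...]
63.] 700 [ 820. -513.] [193.  35.] 69.2 zmax 0.027
  [484. 227.] 824 [ 525. -554.] [62. 72.] 32.2 zmax 0.0737
  [122. 261.] 501 [827. -28.] [18. 97.] 69.9 zmax 0.0886
  [232. 255.] 1905 [ 721. -179.] [300.  39.] 70.2 zmax 0.0568
  [434. 322.] 4245 [ 483. -364.] [189. 376.] 82.9 zmax 0.0621
  [540. 258.] 182 [ 427. -591.] [73. 18.] 0.1 zmax 0.0259
  [552. 297.] 168 [ 358. -548.] [24. 47.] 28.9 zmax 0.0149
  [593. 319.] 327 [ 286. -564.] [88. 22.] 61.4 zmax 0.0209
  [190. 356.] 749 [596. -38.] [ 36. 114.] 4.6 zmax 0.0299
  [244. 404.] 2553 [461. -64.] [150. 143.] 16.5 zmax 0.0349
  [366. 446.] 396 [ 328. -158.] [38. 80.] 55.9 zmax 0.0237
  [241. 512.] 728 [331.  17.] [23. 78.] 72.7 zmax 0.0844
```

>>> arm_command:
  targets:
    - [[0,0,0,0,0,0.16],[0,0,0,0,0,0.16],[0,0,0,0,0,0.16],[0,0,0,0,0,0.16],[0,0,0,0,0,0.16],[0,0,0,0,0,0.16],[0,0,0,0,0,0.16]]

```text
clock: 0.98
position: [0.1392, 0.609, 0.2453]
ee_rot: [1.963, 2.452, -0.001]
force: [0.2, -0.6, 0.1]
width: 1.001
gripper_force: 0.0
```

>>> arm_command:
  targets:
    - [[-0.04,0.031,0,0,0,0],[-0.04,0.031,0,0,0,0],[-0.04,0.031,0,0,0,0],[-0.04,0.031,0,0,0,0],[-0.04,0.031,0,0,0,0],[-0.04,0.031,0,0,0,0],[-0.04,0.031,0,0,0,0],[-0.04,0.031,0,0,0,0]]

```text
clock: 1.98
position: [0.4536, 0.3518, 0.2455]
ee_rot: [-1.956, -2.458, 0.001]
force: [0.3, 0.5, 0.1]
width: 1.005
gripper_force: 0.0
```

>>> arm_command:
  targets:
    - [[-0.047,-0.011,-0.006,0,0,0],[-0.047,-0.011,-0.006,0,0,0],[-0.047,-0.011,-0.006,0,0,0],[-0.047,-0.011,-0.006,0,0,0],[-0.047,-0.011,-0.006,0,0,0],[-0.047,-0.011,-0.006,0,0,0],[-0.047,-0.011,-0.006,0,0,0],[-0.047,-0.011,-0.006,0,0,0],[-0.047,-0.011,-0.006,0,0,0]]

```text
clock: 3.1
position: [0.4506, -0.0829, 0.2999]
ee_rot: [-1.956, -2.458, -0.0]
force: [1.2, 0.5, -1.0]
width: 0.999
gripper_force: 0.0
```

```bash
cat >> h.py <<'E'
def wrist(arm):
    s=arm.observe(); d=arm.get_image("wrist")
    T=np.eye(4); T[:3,:3]=R.from_rotvec(s["ee_rot"]).as_matrix(); T[:3,3]=s["position"]
    d["T_w"]=T@np.array(d["T_tool_cam"]); return s,d
E
python3 - <<'E'
from h import *; from cell import arm
np.set_printoptions(precision=4,suppress=True)
s,d=wrist(arm); print(s["clock"],s["position"],R.from_rotvec(s["ee_rot"]).as_matrix(),s["joints"]); print(d["T_w"],d["fx"])
np.savez("w1.npz",**d); cv2.imwrite("pics/w1.png",cv2.resize(d["pixels"][:,:,::-1],None,fx=1.4,fy=1.4))
# rest fit from top: board points
for n in("top","scene"):
    W=cloud(dict(np.load(n+"0.npz")))
    for lo,hi in((.006,.012),(.018,.04)):
        m=(W[...,2]>lo)&(W[...,2]<hi)&(W[...,0]>.395)&(W[...,0]<.585)&(W[...,1]<-.28)&(W[...,1]>-.45)
        m=cv2.morphologyEx(m.astype(np.uint8),cv2.MORPH_OPEN,np.ones((2,2)))>0
        P=W[m]; print(n,lo,len(P),cv2.minAreaRect((P[:,:2]*1000).astype(np.float32)))
E
```

```text
3.1 [ 0.4506 -0.0829  0.2999] [[-0.2243  0.9745 -0.    ]
 [ 0.9745  0.2243  0.0003]
 [ 0.0003  0.0001 -1.    ]] [-0.5284  0.1046  0.6673  1.9148 -0.0713  1.1456  0.3918]
[[ 0.9747  0.2167  0.055   0.4352]
 [ 0.2236 -0.9436 -0.2443 -0.0176]
 [-0.0011  0.2504 -0.9681  0.4388]
 [ 0.      0.      0.      1.    ]] 330.44628967506156
top 0.006 1227 ((508.9441833496094, -338.6617431640625), (94.92855834960938, 225.88931274414062), 54.28013229370117)
top 0.018 623 ((489.89599609375, -366.6654968261719), (79.55855560302734, 203.02789306640625), 82.9391860961914)
scene 0.006 1724 ((490.30279541015625, -332.532958984375), (71.59320068359375, 258.85650634765625), 52.027320861816406)
scene 0.018 872 ((488.8138122558594, -386.9788818359375), (29.429716110229492, 248.6014404296875), 60.11524200439453)
```

View pics/w1.png

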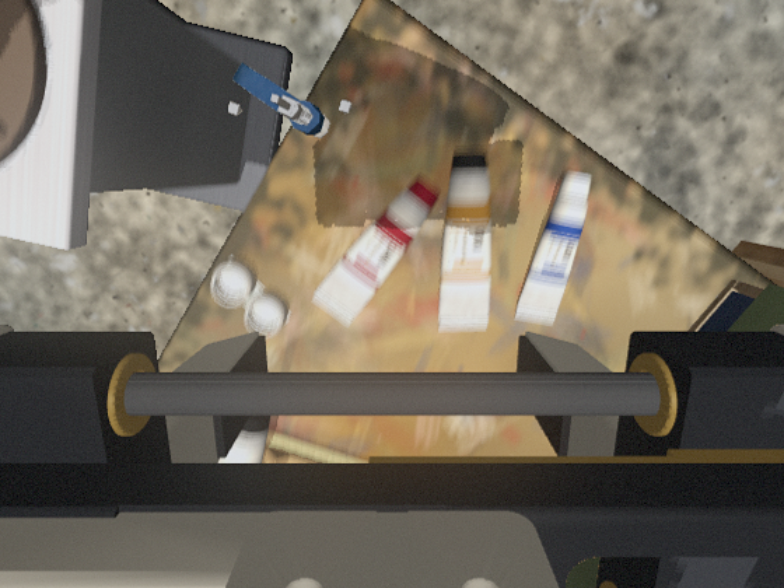

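The wrist view shows crimson (375,250), ochre (465,245) and blue (555,250), with ends clearly visible: ochre runs from (468,157) to (463,328).

```bash
cat >> h.py <<'E'
def tube(W,c,head,L,w,zlo,z0=0):
    "refine tube pose (mid, heading deg of cap dir) from cloud; prints profile"
    c=np.array(c,float); h=np.radians(head)
    for _ in range(4):
        a=np.array([np.cos(h),np.sin(h)]); b=np.array([a[1],-a[0]])
        P=W[np.isfinite(W[...,2])]; q=P[:,:2]-c; s=q@a; t=q@b
        k=(abs(s)<L/2+.015)&(abs(t)<w/2+.012)&(P[:,2]>zlo)&(P[:,2]<z0+.06)
        s,t,z=s[k],t[k],P[k,2]
        bs=np.arange(-L/2,L/2,.012); mids=[];
        for x in bs:
            j=(s>=x)&(s<x+.012)
            if j.sum()>5: lo,hi=np.percentile(t[j],[3,97]); mids.append((x+.006,(lo+hi)/2,hi-lo,np.percentile(z[j],90)))
        m=np.array(mids); f=np.polyfit(m[:,0],m[:,1],1)
        s0=(np.percentile(s,.5)+np.percentile(s,99.5))/2
        h-=f[0]; c=c+a*s0+b*np.polyval(f,s0)
    return c,np.degrees(h),np.ptp(s),m
E
python3 - <<'E'
from h import *
np.set_printoptions(precision=3,suppress=True)
Ws={n:cloud(dict(np.load(n+".npz"))) for n in("top0","w1","scene0")}
for nm,c,hd,L,w in(("och",(.514,-.064),103,.168,.049),("cri",(.436,-.087),64,.153,.046),("blu",(.599,-.05),93,.138,.040)):
    for n,W in Ws.items():
        c2,h,l,m=tube(W,c,hd,L,w,.005); print(nm,n,c2,h.round(1),l.round(3))
        if n!="scene0": print(m[:,2:].T)
for nm,c,hd,L,w in(("wh",(.34,-.35),83,.188,.058),("ro",(.62,-.38),83,.118,.038)):
    for n in("top0","scene0"):
        c2,h,l,m=tube(Ws[n],c,hd,L,w,.027,.022); print(nm,n,c2,h.round(1),l.round(3)); print(m[:,2:].T)
# ridges: rest rail points
for n in("top0","scene0"):
    W=Ws[n]; P=W[(W[...,2]>.028)&(W[...,2]<.036)&(W[...,0]>.38)&(W[...,0]<.60)&(W[...,1]<-.29)&(W[...,1]>-.44)]
    print(n,len(P))
    h=np.radians(-7); e=np.array([np.cos(h),np.sin(h)]); g=np.array([-e[1],e[0]])
    x=P[:,:2]@e; y=P[:,:2]@g
    from scipy.cluster.hierarchy import fcluster,linkage
    l=fcluster(linkage(P[:,:2]),.012,"distance")
    for i in set(l):
        if (l==i).sum()>4: print(P[l==i].mean(0),(l==i).sum())
E
```

```text
och top0 [ 0.514 -0.061] 108.7 0.185
[[0.037 0.042 0.045 0.044 0.044 0.043 0.041 0.04  0.038 0.058 0.057 0.056
  0.057 0.027]
 [0.008 0.011 0.014 0.018 0.02  0.023 0.026 0.028 0.031 0.033 0.036 0.036
  0.034 0.032]]
och w1 [ 0.513 -0.06 ] 107.0 0.167
[[0.042 0.044 0.044 0.044 0.043 0.041 0.04  0.039 0.037 0.056 0.055 0.055
  0.029 0.026]
 [0.007 0.01  0.014 0.018 0.02  0.023 0.026 0.029 0.031 0.034 0.036 0.037
  0.032 0.031]]
och scene0 [ 0.51  -0.057] 107.4 0.161
cri top0 [ 0.452 -0.074] 54.9 0.183
[[0.043 0.043 0.041 0.041 0.04  0.04  0.038 0.034 0.033 0.059 0.059 0.057
  0.04 ]
 [0.011 0.014 0.018 0.021 0.022 0.024 0.028 0.032 0.035 0.035 0.032 0.031
  0.036]]
cri w1 [ 0.453 -0.072] 52.7 0.183
[[0.043 0.043 0.042 0.041 0.04  0.038 0.036 0.034 0.033 0.06  0.06  0.038
  0.043]
 [0.012 0.015 0.018 0.02  0.022 0.026 0.03  0.033 0.035 0.032 0.03  0.033
  0.036]]
cri scene0 [ 0.452 -0.069] 53.2 0.181
blu top0 [ 0.601 -0.048] 91.5 0.154
[[0.041 0.031 0.036 0.037 0.047 0.034 0.03  0.03  0.027 0.025 0.025 0.028]
 [0.009 0.011 0.014 0.018 0.02  0.023 0.026 0.028 0.031 0.03  0.027 0.026]]
bl
[... 708 characters left out ...]
 0.623 -0.379] 85.0 0.117
[[0.029 0.046 0.048 0.031 0.032 0.03  0.026 0.041 0.021 0.02 ]
 [0.031 0.033 0.036 0.041 0.045 0.046 0.05  0.051 0.047 0.046]]
ro scene0 [ 0.618 -0.378] 87.8 0.115
[[0.019 0.039 0.038 0.03  0.028 0.026 0.021 0.041 0.029 0.019]
 [0.028 0.032 0.036 0.039 0.042 0.045 0.049 0.049 0.046 0.044]]
top0 144
[ 0.447 -0.391  0.031] 20
[ 0.516 -0.399  0.031] 18
[ 0.585 -0.408  0.031] 18
[ 0.386 -0.318  0.031] 20
[ 0.454 -0.326  0.031] 23
[ 0.523 -0.335  0.032] 20
[ 0.591 -0.342  0.031] 20
scene0 143
[ 0.589 -0.344  0.031] 19
[ 0.584 -0.408  0.031] 21
[ 0.511 -0.4    0.03 ] 19
[ 0.52  -0.335  0.03 ] 21
[ 0.384 -0.317  0.031] 19
[ 0.442 -0.391  0.031] 21
[ 0.451 -0.326  0.031] 23
```

```bash
sed -i 's/w\/2+.012/w\/2+mg/; s/zlo,z0=0)/zlo,z0=0,mg=.012)/' h.py
python3 - <<'E'
from h import *
np.set_printoptions(precision=4,suppress=True)
for nm,c,hd,L,w in(("och",(.514,-.064),103,.168,.049),("cri",(.436,-.087),64,.153,.046),("blu",(.599,-.05),93,.138,.040)):
    for n in("top0","w1","scene0"):
        c2,h,l,m=tube(cloud(dict(np.load(n+".npz"))),c,hd,L,w,.005,mg=.001); print(nm,n,c2,h.round(1),l.round(3),m[:,2])
E
```

```text
och top0 [ 0.5181 -0.0606] 104.5 0.176 [0.0413 0.0437 0.0446 0.0444 0.0433 0.042  0.0421 0.0393 0.0375 0.036
 0.0357 0.031  0.0285 0.0276]
och w1 [ 0.5153 -0.0593] 104.1 0.166 [0.0425 0.0439 0.0446 0.044  0.0434 0.0414 0.0403 0.039  0.0372 0.0362
 0.0345 0.0313 0.0287 0.0263]
och scene0 [ 0.5122 -0.0561] 104.6 0.16 [0.0385 0.0441 0.044  0.0425 0.0416 0.0399 0.0369 0.0361 0.0328 0.0318
 0.0303 0.0274 0.0256 0.0226]
cri top0 [ 0.4474 -0.0729] 61.5 0.183 [0.0397 0.0425 0.0416 0.0403 0.0395 0.0392 0.0358 0.0344 0.0315 0.0332
 0.0258 0.0405 0.031 ]
cri w1 [ 0.449  -0.0703] 58.6 0.183 [0.0405 0.0414 0.0411 0.0407 0.0395 0.0381 0.0356 0.0336 0.0311 0.0284
 0.043  0.038  0.0235]
cri scene0 [ 0.447  -0.0667] 59.8 0.181 [0.0381 0.0396 0.0403 0.0394 0.0375 0.0348 0.0323 0.0304 0.0265 0.0239
 0.04   0.0374 0.0211]
blu top0 [ 0.6013 -0.0481] 93.0 0.138 [0.0354 0.0313 0.0359 0.0344 0.0338 0.0343 0.0302 0.0302 0.0266 0.0248
 0.0228 0.0206]
blu w1 [ 0.5986 -0.0478] 92.9 0.136 [0.0293 0.0368 0.0363 0.0356 0.0348 0.0332 0.0306 0.0285 0.0258 0.023
 0.0211 0.0189]
blu scene0 [ 0.5964 -0.0441] 92.3 0.132 [0.0244 0.0355 0.0336 0.0326 0.0313 0.0304 0.0283 0.0244 0.0227 0.0219
 0.0197 0.0149]
```

Run:
```python
from h import *
np.set_printoptions(precision=3,suppress=True)
for n in("top0","w1","scene0"):
    W=cloud(dict(np.load(n+".npz"))); P=W[(W[...,2]>.01)&(W[...,0]>.29)&(W[...,0]<.43)&(W[...,1]>-.045)&(W[...,1]<.06)&(W[...,2]<.15)]
    print(n,len(P)); 
    for x in np.arange(.29,.43,.015):
        q=P[(P[:,0]>=x)&(P[:,0]<x+.015)]
        if len(q): print(x.round(3),q[:,1].min(),q[:,1].max(),q[:,2].max())
W=cloud(dict(np.load("top0.npz")))
for (u,v) in((265,316),(268,320),(272,322),(302,333),(320,342),(330,346),(336,349)): print(W[int(v/1.4),int(u/1.4)])
```

```text
top0 323
0.29 0.0223542783889773 0.03791845857880366 0.05363335492930266
0.305 0.016791506510495324 0.036707461334174685 0.06510101255174705
0.32 -0.004257318646943287 0.03077181327198636 0.12285841341460779
0.335 0.0039588309792493726 0.02591527387517445 0.06801483396241448
0.35 -0.0035516700341207685 0.019677702658725038 0.1443169968117235
0.365 -0.0032621399565042064 0.012260477838626993 0.1288811979720601
0.38 0.01435747323577996 0.017858740061242717 0.12166526829879598
0.395 0.012377216539823266 0.0197875572939315 0.12270816535033369
w1 1305
0.29 0.019367507088990543 0.03629921863255425 0.05570540444860189
0.305 0.01292832129881637 0.033468625945155754 0.06240985649408132
0.32 -0.006362897666802508 0.02933868813400725 0.12269025061566452
0.335 0.0019231599618835943 0.023621143068893916 0.06440069551121008
0.35 -0.005646775375969576 0.017847445293632323 0.14949855154760217
0.365 -0.004908519611042793 0.017061224356703028 0.12715506145591488
0.38 0.01154781767083244 0.017651497959029365 0.12179025377718761
0.395 0.010723751739982135 0.018242637271060458 0.12216073351434381
scene0 917
0.29 0.01989023617230666 0.03840180383860088 0.055643589783418324
0.305 0.01384864123024089 0.03485616455938123 0.0645149104956605
0.32 -0.004723271503417212 0.029419911485454742 0.12327625607597004
0.335 0.0014034617362665147 0.0245388437166218 0.06557131716499964
0.35 -0.003612465195443143 0.01888920211950674 0.14973922053027033
0.365 -0.0021217414512563967 0.013718720397246344 0.12567738800458716
0.38 0.013366205185183673 0.019226075669583044 0.12179707409976048
0.395 0.012449109900873306 0.019738348158279143 0.12111266648257546
[ 0.471 -0.021  0.03 ]
[ 0.463 -0.027  0.032]
[ 0.457 -0.035  0.033]
[ 0.438 -0.089  0.02 ]
[ 0.419 -0.122  0.012]
[ 0.411 -0.141  0.007]
[ 0.406 -0.153  0.   ]
```

>>> arm_command:
  targets:
    - [[0,0,0,0,0,0.172],[0,0,0,0,0,0.172],[0,0,0,0,0,0.172],[0,0,0,0,0,0.172],[-0.011,-0.005,0.04,0,0,0],[-0.011,-0.005,0.04,0,0,0],[0,0,0.05,0,0,0],[0,0,0.05,0,0,0],[0,0,0.02,0,0,0]]
  jaw: 0.065

```text
clock: 4.28
position: [0.4304, -0.0964, 0.0972]
ee_rot: [-2.67, -1.652, 0.006]
force: [0.9, 1.0, 0.3]
width: 0.705
gripper_force: 0.0
```

Run:
```python
from h import *; from cell import arm
np.set_printoptions(precision=4,suppress=True)
s,d=wrist(arm); print(s["position"],R.from_rotvec(s["ee_rot"]).as_matrix()[:,1],s["width"],s["joints"])
np.savez("w2.npz",**d); cv2.imwrite("pics/w2.png",d["pixels"][:,:,::-1])
c2,h,l,m=tube(cloud(d),(.438,-.0865),63.6,.153,.046,.004,mg=.002); print(c2,h,l); print(m)
```

```text
[ 0.4304 -0.0964  0.0972] [ 0.895  -0.4461 -0.0036] 0.7046676080136643 [-0.3859  0.3945  0.6275  2.2087 -0.3814  0.6475  0.0522]
[ 0.4593 -0.057 ] 54.3561678253843 0.17642670437223756
[[-0.0705  0.0037  0.0399  0.0167]
 [-0.0585  0.003   0.0409  0.0194]
 [-0.0465  0.0014  0.0403  0.0209]
 [-0.0345 -0.0005  0.0388  0.0235]
 [-0.0225 -0.0023  0.0365  0.0276]
 [-0.0105 -0.0043  0.0348  0.0314]
 [ 0.0015 -0.0062  0.0324  0.034 ]
 [ 0.0135 -0.008   0.0298  0.0347]
 [ 0.0255  0.0001  0.047   0.0306]
 [ 0.0375  0.001   0.0463  0.0301]
 [ 0.0495  0.0113  0.0256  0.0349]
 [ 0.0615  0.0065  0.0348  0.0367]
 [ 0.0735  0.0026  0.0388  0.0349]]
```

View pics/w2.png

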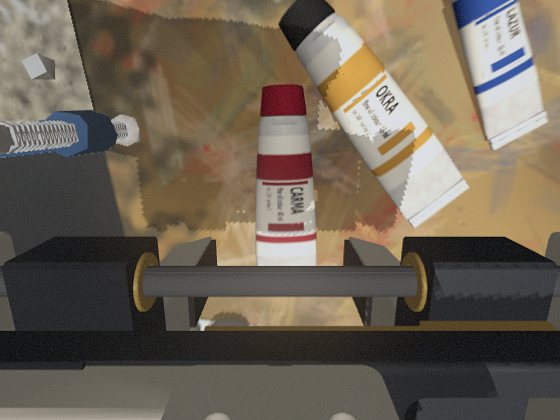

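The crimson tube (286,180) is centred between the fingers (≈x 190 to 370) and square to them. Ochre is clear of the right finger and the clamp is well to the left, so I'll descend.

>>> arm_command:
  targets:
    - [[0,0.001,0.03,0,0,0],[0,0,0.03,0,0,0],[0,0,0.013,0,0,0],[0,0,0,0,0,0]]

```text
clock: 4.82
position: [0.4329, -0.0971, 0.0267]
ee_rot: [-2.671, -1.653, 0.001]
force: [-0.2, -0.5, 1.3]
width: 0.71
gripper_force: 0.0
```

>>> arm_command:
  targets:
    - [[0,0,0,0,0,0],[0,0,0,0,0,0],[0,0,0,0,0,0],[0,0,0,0,0,0],[0,0,0,0,0,0]]
  jaw: 0.02
  newtons: 15

```text
clock: 5.45
position: [0.4336, -0.097, 0.0273]
ee_rot: [2.671, 1.654, 0.002]
force: [-1.5, 0.5, 8.0]
width: 0.447
gripper_force: 15.0
```

>>> arm_command:
  targets:
    - [[0,0,-0.03,0,0,0],[0,0,-0.045,0,0,0],[0,0,-0.03,0,0,0],[0,0,0,0,0,-0.115],[0,0,0,0,0,-0.115],[0,0,0,0,0,-0.114],[0,0,0,0,0,0]]

```text
clock: 6.32
position: [0.4329, -0.0971, 0.1318]
ee_rot: [-2.349, -2.085, -0.0]
force: [-0.1, -0.2, -1.1]
width: 0.447
gripper_force: 15.0
```

>>> arm_command:
  targets:
    - [[-0.038,0.0116,0,0,0,0],[-0.038,0.0116,0,0,0,0],[-0.038,0.0116,0,0,0,0],[-0.038,0.0116,0,0,0,0],[-0.038,0.0116,0,0,0,0],[-0.038,0.0116,0,0,0,0],[-0.038,0.0116,0,0,0,0],[0,0,0,0,0,0],[0,0,0,0,0,0]]

```text
clock: 7.45
position: [0.4821, -0.37, 0.1312]
ee_rot: [-2.349, -2.084, -0.0]
force: [0.3, 0.5, 0.0]
width: 0.446
gripper_force: 15.0
```

Run:
```python
from h import *; from cell import arm
np.set_printoptions(precision=4,suppress=True)
s,d=wrist(arm); print(s["clock"],s["position"],R.from_rotvec(s["ee_rot"]).as_matrix()[:,1],s["width"],s["joints"])
np.savez("w3.npz",**d)
t=arm.get_image("top");np.savez("t3.npz",**t)
cv2.imwrite("pics/w3.png",np.hstack([d["pixels"][:,:,::-1],t["pixels"][130:310,230:410,::-1].repeat(2,0).repeat(2,1)[:420,:]]) if 0 else d["pixels"][:,:,::-1])
```

```text
7.45 [ 0.4821 -0.37    0.1312] [ 0.9928 -0.1195 -0.0011] 0.4464635573727497 [ 0.1839  0.5684  0.5685  1.7787 -0.3773  0.9063  0.7982]
```

View pics/w3.png

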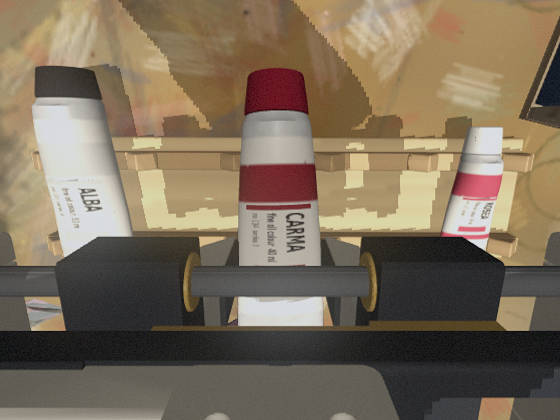

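Crimson is held straight over the middle place: cap at (277,90), ridges at (200,160) and (350,160). White and rose are undisturbed. I'll check the held tube's lengthwise offset from the depth.

```bash
cat > held.py <<'E'
import sys
from h import *
d=dict(np.load(sys.argv[1])); T=np.linalg.inv(d["T_w"]); W=cloud(d); P=W[np.isfinite(W[...,2])]
Tt=d["T_w"]@np.linalg.inv(d["T_tool_cam"]); P=(P-Tt[:3,3])@Tt[:3,:3]   # tool coords
k=(abs(P[:,1])<.03)&(P[:,0]>.02)&(P[:,2]<.03)&(P[:,2]>-.03); P=P[k]
print("tool-x cap end",np.percentile(P[:,0],99.5).round(4))
for x in np.arange(.02,.12,.01):
    q=P[(P[:,0]>=x)&(P[:,0]<x+.01)]
    if len(q)>5: print(x.round(2),"y",np.percentile(q[:,1],[3,97]).round(4),q[:,1].mean().round(4),"ztop",q[:,2].min().round(4))
E
python3 held.py w3.npz
python3 - <<'E'
from h import *
np.set_printoptions(precision=4,suppress=True)
W=cloud(dict(np.load("w3.npz"))); P=W[(W[...,2]>.030)&(W[...,2]<.036)&(W[...,0]>.38)&(W[...,0]<.60)&(W[...,1]<-.29)&(W[...,1]>-.44)]
from scipy.cluster.hierarchy import fcluster,linkage
l=fcluster(linkage(P[:,:2]),.008,"distance")
for i in set(l):
    if (l==i).sum()>8: print(P[l==i].mean(0),(l==i).sum())
E
```

```text
tool-x cap end 0.0886
0.02 y [-0.0196  0.0169] -0.0014 ztop 0.0032
0.03 y [-0.0186  0.0157] -0.0014 ztop 0.002
0.04 y [-0.0179  0.0148] -0.0015 ztop 0.001
0.05 y [-0.0174  0.0136] -0.0019 ztop 0.0008
0.06 y [-0.0162  0.0121] -0.0019 ztop 0.0009
0.07 y [-0.0157  0.011 ] -0.0023 ztop 0.0059
0.08 y [-0.0146  0.0096] -0.0023 ztop 0.0093
[ 0.4531 -0.3279  0.0321] 177
[ 0.3847 -0.319   0.0321] 177
[ 0.5221 -0.3365  0.0319] 188
[ 0.5911 -0.3453  0.0319] 181
```

>>> arm_command:
  targets:
    - [[-0.006,0.001,0.025,0,0,0],[0,0,0.03,0,0,0],[0,0,0.018,0,0,0],[0,0,0.004,0,0,0],[0,0,0.003,0,0,0],[0,0,0.002,0,0,0],[0,0,0,0,0,0]]

```text
clock: 8.43
position: [0.483, -0.3773, 0.0503]
ee_rot: [2.348, 2.086, 0.0]
force: [-0.2, 0.0, 0.2]
width: 0.449
gripper_force: 15.0
```

>>> arm_command:
  targets:
    - [[0.001,0,0.0015,0,0,0],[0,0,0.001,0,0,0],[0,0,0,0,0,0]]

```text
clock: 8.8
position: [0.4831, -0.3769, 0.0488]
ee_rot: [2.348, 2.084, 0.001]
force: [-2.9, 0.8, 13.3]
width: 0.45
gripper_force: 15.0
```

>>> arm_command:
  targets:
    - [[0,0,0,0,0,0],[0,0,0,0,0,0],[0,0,0,0,0,0],[0,0,-0.015,0,0,0],[0,0,-0.04,0,0,0],[0,0,-0.05,0,0,0],[0,0,0,0,0,0]]
  jaw: 0.056

```text
clock: 9.68
position: [0.4845, -0.378, 0.157]
ee_rot: [2.344, 2.081, 0.003]
force: [-0.9, -0.3, 0.3]
width: 0.609
gripper_force: 0.0
```

Run:
```python
from h import *; from cell import arm
np.set_printoptions(precision=4,suppress=True)
s,d=wrist(arm); print(s["clock"],s["position"],R.from_rotvec(s["ee_rot"]).as_matrix()[:,1],s["width"],s["joints"])
np.savez("w4.npz",**d)
t=arm.get_image("scene");np.savez("s4.npz",**t)
cv2.imwrite("pics/s4.png",cv2.resize(t["pixels"][140:300,90:400,::-1],None,fx=2.5,fy=2.5))
for n,D in(("w",d),("s",t)):
    c2,h,l,m=tube(cloud(D),(.4837,-.364),83,.153,.046,.026,.022,mg=.002); print(n,c2,h,l);print(m[:,3])
W=cloud(dict(np.load("top0.npz")))
# chest near blue
P=W[(W[...,2]>.05)&(W[...,0]<.80)&(W[...,0]>.6)&(W[...,1]>-.2)&(W[...,1]<.1)]
for y in np.arange(-.2,.1,.03):
    q=P[(P[:,1]>=y)&(P[:,1]<y+.03)]
    if len(q): print(y.round(3),q[:,0].min(),q[:,2].max())
```

```text
9.675 [ 0.4845 -0.378   0.157 ] [ 0.993  -0.1182  0.0068] 0.6094226753816763 [ 0.1797  0.5449  0.5884  1.7459 -0.3618  0.9527  0.7934]
w [ 0.4836 -0.3617] 84.17840949757645 0.14512415082062552
[0.0285 0.0326 0.0365 0.0392 0.042  0.0434 0.0467 0.0503 0.0541 0.0563
 0.0564 0.0524 0.0514]Traceback (most recent call last):
  File "<stdin>", line 8, in <module>
  File "h.py", line 25, in tube
    m=np.array(mids); f=np.polyfit(m[:,0],m[:,1],1)
                                   ~^^^^^
IndexError: too many indices for array: array is 1-dimensional, but 2 were indexed
```

View pics/s4.png

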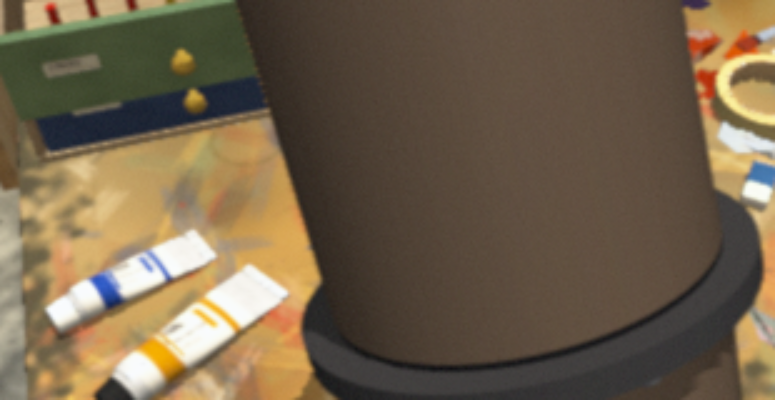

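>>> arm_command:
  targets:
    - [[0,0,0,0,0,-0.121],[0,0,0,0,0,-0.121],[0,0,0,0,0,-0.121],[0.043,0.0148,0,0,0,0],[0.043,0.0148,0,0,0,0],[0.043,0.0148,0,0,0,0],[0.043,0.0148,0,0,0,0],[0.043,0.0148,0,0,0,0],[0.043,0.0148,0,0,0,0],[0.043,0.0148,0,0,0,0]]
  jaw: 0.07

```text
clock: 11.02
position: [0.5095, -0.0572, 0.1513]
ee_rot: [-1.932, -2.475, 0.002]
force: [0.4, -0.9, 0.1]
width: 0.76
gripper_force: 0.0
```

>>> arm_command:
  targets:
    - [[0,0,0,0,0,0],[0,0,0,0,0,0]]

```text
clock: 11.28
position: [0.5097, -0.0592, 0.1516]
ee_rot: [-1.933, -2.476, 0.002]
force: [0.7, -0.1, -0.1]
width: 0.761
gripper_force: 0.0
```

Run:
```python
from h import *; from cell import arm
np.set_printoptions(precision=4,suppress=True)
s,d=wrist(arm); print(s["clock"],s["position"],R.from_rotvec(s["ee_rot"]).as_matrix()[:,1:],s["width"],s["joints"])
np.savez("w5.npz",**d); t=arm.get_image("top"); np.savez("t5.npz",**t)
for n,D in(("w",d),("t",t)):
    try: c2,h,l,m=tube(cloud(D),(.514,-.061),104,.168,.049,.005,mg=.004); print(n,c2,h,l)
    except Exception as e: print(n,e)
try: c2,h,l,m=tube(cloud(t),(.4837,-.364),83,.153,.046,.026,.022,mg=.002); print("cri",c2,h,l,m[:,3])
except Exception as e: print(e)
cv2.imwrite("pics/t5.png",np.vstack([d["pixels"][:,:,::-1],cv2.resize(t["pixels"][120:320,160:400,::-1],None,fx=2.5,fy=2.5)[:500,:560]])[::1][:980] if 0 else cv2.resize(t["pixels"][120:320,160:400,::-1],None,fx=2.5,fy=2.5))
W=cloud(dict(np.load("top0.npz")))
P=W[(W[...,2]>.05)&(W[...,0]<.80)&(W[...,0]>.6)&(W[...,1]>-.2)&(W[...,1]<.1)]
for y in np.arange(-.2,.1,.03):
    q=P[(P[:,1]>=y)&(P[:,1]<y+.03)]
    if len(q): print(y.round(3),q[:,0].min(),q[:,2].max())
```

```text
11.275 [ 0.5097 -0.0592  0.1516] [[ 0.9701 -0.0015]
 [ 0.2427 -0.0005]
 [-0.0016 -1.    ]] 0.7611549575986191 [-0.3519  0.3813  0.4774  1.986  -0.2333  0.8286  0.5004]
w [ 0.5138 -0.0491] 104.1370623947011 0.14056416769746777
t [ 0.5329 -0.1225] 99.49925977759894 0.17093843640578565
cri [ 0.4842 -0.3625] 84.69400340451628 0.15173792309531853 [0.0286 0.0326 0.0365 0.0396 0.0416 0.0433 0.0469 0.0506 0.0542 0.0558
 0.0578 0.0537 0.0534]
-0.2 0.6637492641971443 0.5746279036654033
-0.17 0.6555092413942935 0.4155223902494376
-0.14 0.6856718611034568 0.41460897480934233
-0.11 0.6967580229762655 0.41482084714832435
-0.08 0.7059493277183257 0.414853046799574
-0.05 0.7189009468389242 0.41402026455091845
-0.02 0.7680854769340582 0.3773380400946885
```

View pics/t5.png

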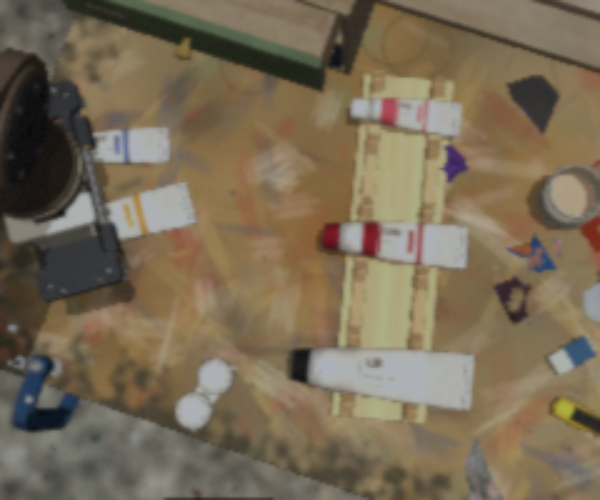

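Crimson lies in the middle place, its centre within about 2 mm and white and rose unmoved. The gripper is above ochre, with blue's edge clear.

>>> arm_command:
  targets:
    - [[0.0088,0.0065,0.03,0,0,0],[0,0,0.04,0,0,0],[0,0,0.035,0,0,0],[0,0,0.0215,0,0,0],[0,0,0,0,0,0]]

```text
clock: 12.0
position: [0.5132, -0.0501, 0.0244]
ee_rot: [-1.935, -2.472, 0.004]
force: [0.3, -0.4, 0.5]
width: 0.762
gripper_force: 0.0
```

>>> arm_command:
  targets:
    - [[0,0,0,0,0,0],[0,0,0,0,0,0],[0,0,0,0,0,0],[0,0,0,0,0,0],[0,0,0,0,0,0]]
  jaw: 0.02

```text
clock: 12.62
position: [0.5149, -0.0486, 0.0263]
ee_rot: [1.933, 2.476, 0.001]
force: [-1.3, 0.5, 6.4]
width: 0.432
gripper_force: 15.0
```

>>> arm_command:
  targets:
    - [[0,0,-0.03,0,0,0],[0,0,-0.045,0,0,0],[0,0,-0.03,0,0,0],[0,0,0,0,0,0.122],[0,0,0,0,0,0.122],[0,0,0,0,0,0.122],[0,0,0,0,0,0]]

```text
clock: 13.5
position: [0.5143, -0.0485, 0.1306]
ee_rot: [-2.351, -2.084, 0.001]
force: [-0.6, -0.5, -2.3]
width: 0.43
gripper_force: 15.0
```

>>> arm_command:
  targets:
    - [[-0.0434,-0.0089,0,0,0,0],[-0.0434,-0.0089,0,0,0,0],[-0.0434,-0.0089,0,0,0,0],[-0.0434,-0.0089,0,0,0,0],[-0.0434,-0.0089,0,0,0,0],[-0.0434,-0.0089,0,0,0,0],[-0.0434,-0.0089,0,0,0,0],[0,0,0,0,0,0],[0,0,0,0,0,0]]

```text
clock: 14.62
position: [0.4159, -0.3423, 0.1305]
ee_rot: [-2.35, -2.084, -0.001]
force: [0.7, 0.0, -1.2]
width: 0.43
gripper_force: 15.0
```

```bash
python3 - <<'E'
from h import *; from cell import arm
np.set_printoptions(precision=4,suppress=True)
s,d=wrist(arm); print(s["clock"],s["position"],R.from_rotvec(s["ee_rot"]).as_matrix()[:,1:],s["width"],s["joints"])
np.savez("w6.npz",**d);cv2.imwrite("pics/w6.png",d["pixels"][:,:,::-1])
E
python3 held.py w6.npz
```

```text
14.625 [ 0.4159 -0.3423  0.1305] [[ 0.9929 -0.0003]
 [-0.1193  0.0009]
 [-0.0004 -1.    ]] 0.4299817254821638 [ 0.1707  0.4673  0.5766  1.9525 -0.3433  0.8198  0.8166]
tool-x cap end 0.0696
0.02 y [-0.0177  0.0166] -0.0006 ztop -0.0103
0.03 y [-0.0169  0.0156] -0.0006 ztop -0.0117
0.04 y [-0.0159  0.0146] -0.0007 ztop -0.0116
0.05 y [-0.0148  0.0134] -0.0006 ztop -0.0072
0.06 y [-0.0135  0.0123] -0.0006 ztop -0.006
```

View pics/w6.png

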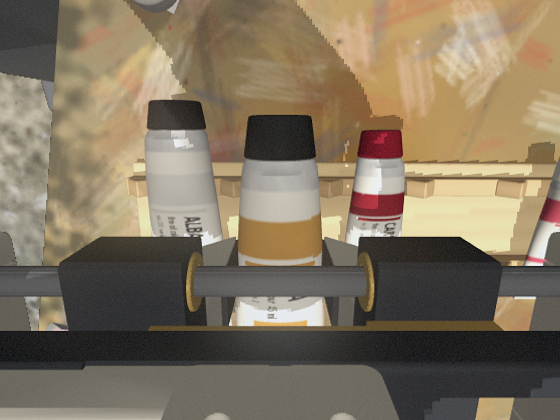

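Ochre hangs square over the second place, between white (180,150) and crimson (380,180), with finger gaps on both sides.

>>> arm_command:
  targets:
    - [[0.001,0.001,0.025,0,0,0],[0,0,0.03,0,0,0],[0,0,0.018,0,0,0],[0,0,0.005,0,0,0],[0,0,0.003,0,0,0],[0,0,0.001,0,0,0],[0,0,0,0,0,0]]

```text
clock: 15.55
position: [0.4174, -0.3421, 0.0492]
ee_rot: [2.351, 2.082, 0.001]
force: [0.0, -0.4, -1.6]
width: 0.433
gripper_force: 15.0
```

>>> arm_command:
  targets:
    - [[0.0005,-0.001,0.0013,0,0,0],[0,0,0.0005,0,0,0],[0,0,0,0,0,0]]

```text
clock: 15.92
position: [0.4169, -0.3418, 0.0482]
ee_rot: [2.35, 2.081, 0.002]
force: [-0.5, 1.8, 11.9]
width: 0.436
gripper_force: 15.0
```

>>> arm_command:
  targets:
    - [[0,0,0,0,0,0],[0,0,0,0,0,0],[0,0,0,0,0,0],[0,0,-0.01,0,0,0],[0,0,-0.02,0,0,0],[0,0,-0.04,0,0,0],[0,0,-0.04,0,0,0],[0,0,0,0,0,0]]
  jaw: 0.0465

```text
clock: 16.92
position: [0.4175, -0.3426, 0.1602]
ee_rot: [2.348, 2.079, 0.003]
force: [0.1, -0.5, -0.8]
width: 0.505
gripper_force: 0.0
```

Run:
```python
from h import *
np.set_printoptions(precision=4,suppress=True)
for n in("scene0","w1","top0"):
  W=cloud(dict(np.load(n+".npz")))
  P=W[(W[...,2]>.02)&(W[...,2]<.25)&(W[...,0]<.80)&(W[...,0]>.64)&(W[...,1]>-.2)&(W[...,1]<.1)]
  print(n)
  for y in np.arange(-.2,.1,.015):
    q=P[(P[:,1]>=y)&(P[:,1]<y+.015)]
    if len(q): i=q[:,0].argmin(); print(y.round(3),q[i],np.percentile(q[:,0],10))
W=cloud(dict(np.load("scene0.npz")))
for u,v in((228,230),(235,252),(180,243)): print(W[int(v/1.4)-2:int(v/1.4)+3:2,int(u/1.4)])
```

```text
scene0
-0.2 [ 0.6605 -0.1968  0.1403] 0.6635620852494319
-0.185 [ 0.6658 -0.1846  0.1593] 0.6687356426121717
-0.17 [ 0.6517 -0.1606  0.1552] 0.6733449527180786
-0.155 [ 0.6519 -0.1547  0.1475] 0.6789187169047735
-0.14 [ 0.6814 -0.1391  0.1399] 0.6855290269296792
-0.125 [ 0.6885 -0.1212  0.1791] 0.6910597798094127
-0.11 [ 0.6933 -0.1075  0.1905] 0.696626478044118
-0.095 [ 0.6975 -0.0945  0.1499] 0.70129201842712
-0.08 [ 0.7034 -0.0792  0.1621] 0.7073167179758907
-0.065 [ 0.7094 -0.064   0.158 ] 0.7132024640875149
-0.05 [ 0.7156 -0.0489  0.112 ] 0.7186255715006463
-0.035 [ 0.7204 -0.0344  0.114 ] 0.7239600059916532
-0.02 [ 0.7789 -0.0199  0.1425] 0.7818702899922363
-0.005 [ 0.7838 -0.0046  0.2331] 0.7849744372552155
w1
-0.095 [ 0.7599 -0.0947  0.0207] 0.7614418332075905
-0.08 [ 0.7089 -0.0753  0.1065] 0.7106621808897176
-0.065 [ 0.7112 -0.065   0.115 ] 0.7136338051763963
-0.05 [ 0.7175 -0.0498  0.134 ] 0.7190748803678895
-0.035 [ 0.7237 -0.034   0.1099] 0.7248230550059191
-0.02 [ 0.7819 -0.0193  0.0242] 0.7829215850258707
top0
-0.2 [ 0.6637 -0.1994  0.1204] 0.6661960928685982
-0.185 [ 
[... 205 characters left out ...]
0.6906 -0.125   0.1714] 0.6947766452717089
-0.11 [ 0.6968 -0.1074  0.118 ] 0.6996003135040999
-0.095 [ 0.7009 -0.0932  0.1599] 0.7048051426349582
-0.08 [ 0.7059 -0.0787  0.1617] 0.7104996932612709
-0.065 [ 0.7114 -0.0647  0.1553] 0.7168659882627546
-0.05 [ 0.7189 -0.0497  0.1846] 0.7207539977574469
-0.035 [ 0.7244 -0.0342  0.1441] 0.7300666350073547
-0.02 [ 0.7825 -0.0197  0.2107] 0.7843823020516717
-0.005 [ 0.788  -0.0043  0.1998] 0.7881593384910393
[[ 0.6616 -0.1569  0.1555]
 [ 0.657  -0.1544  0.1547]
 [ 0.6557 -0.153   0.1511]]
[[ 0.7119 -0.1758  0.0611]
 [ 0.7074 -0.1731  0.0599]
 [ 0.7074 -0.172   0.0543]]
[[ 0.7008 -0.0964  0.1355]
 [ 0.6999 -0.095   0.1314]
 [ 0.7025 -0.0943  0.1242]]
```

>>> arm_command:
  targets:
    - [[0,0,0,0,0,-0.171],[0.05,0.02,0,0,0,0],[0.05,0.02,0,0,0,0],[0.05,0.02,0,0,0,0],[0.05,0.02,0,0,0,0],[0.05,0.02,0,0,0,0],[0.05,0.02,0,0,0,0],[0,0.037,0,0,0,0],[0,0.038,0,0,0,0],[0,0,0,0,0,0]]
  jaw: 0.065

```text
clock: 18.18
position: [0.5977, -0.0314, 0.1561]
ee_rot: [2.163, 2.277, -0.0]
force: [-0.2, -1.0, -0.7]
width: 0.707
gripper_force: 0.0
```

Run:
```python
from h import *; from cell import arm
np.set_printoptions(precision=4,suppress=True)
s,d=wrist(arm); print(s["clock"],s["position"],R.from_rotvec(s["ee_rot"]).as_matrix()[:,1:],s["width"],s["joints"])
np.savez("w7.npz",**d); t=arm.get_image("top"); np.savez("t7.npz",**t)
c2,h,l,m=tube(cloud(d),(.598,-.047),92.8,.138,.04,.005,mg=.004); print("blue",c2,h,l)
W=cloud(t)
for nm,c,L,w in(("wh",(.345,-.345),.188,.058),("och",(.414,-.3555),.168,.049),("cri",(.4837,-.364),.153,.046)):
    c2,h,l,m=tube(W,c,83,L,w,.026,.022,mg=.002); print(nm,c2,h,l,m[:,3])
cv2.imwrite("pics/t7.png",cv2.resize(t["pixels"][120:320,160:400,::-1],None,fx=2.5,fy=2.5))
cv2.imwrite("pics/w7.png",d["pixels"][:,:,::-1])
```

```text
18.175 [ 0.5977 -0.0314  0.1561] [[ 0.9987  0.0004]
 [ 0.0511 -0.0008]
 [ 0.0003 -1.    ]] 0.7074481612130287 [-0.3863  0.5099  0.5056  1.7769 -0.2981  0.931   0.2963]
blue [ 0.5998 -0.0379] 92.47326777326997 0.11470032051619958
wh [ 0.3463 -0.3451] 82.5558147202366 0.1870614887915566 [0.0299 0.0325 0.0367 0.0398 0.0432 0.0454 0.0486 0.0508 0.0538 0.0567
 0.0601 0.0636 0.0648 0.0657 0.0602 0.0597]
och [ 0.4156 -0.3533] 83.3018914023197 0.16732748695965238 [0.0286 0.0317 0.0355 0.0396 0.0425 0.0453 0.0465 0.0497 0.0527 0.0555
 0.0581 0.0589 0.0564 0.0544]
cri [ 0.4841 -0.3629] 84.60261051243681 0.15184778945550848 [0.0299 0.0321 0.037  0.0393 0.0424 0.0441 0.0466 0.0506 0.0535 0.0568
 0.058  0.0533 0.0536]
```

View pics/t7.png

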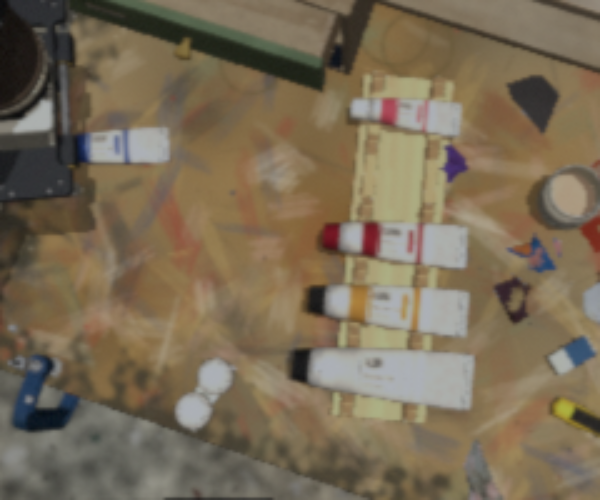

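View pics/w7.png

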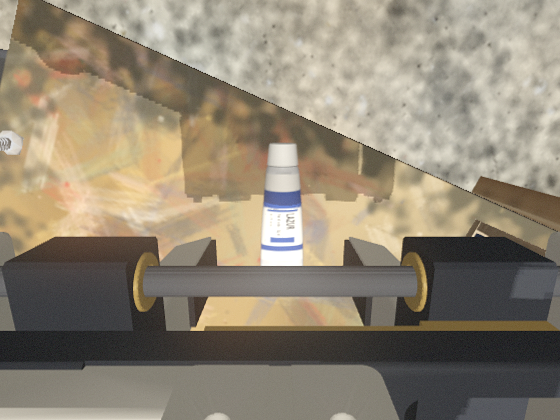

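Ochre and crimson are seated on their places and level. Blue (282,200 in the wrist view) is square and centred between the fingers, and the drawer at right is clear of the gripper.

>>> arm_command:
  targets:
    - [[-0.0026,0.0015,0.03,0,0,0],[0,0,0.04,0,0,0],[0,0,0.035,0,0,0],[0,0,0.0265,0,0,0],[0,0,0,0,0,0]]

```text
clock: 18.9
position: [0.5949, -0.0346, 0.0239]
ee_rot: [-2.164, -2.273, 0.005]
force: [0.8, -0.2, -0.6]
width: 0.706
gripper_force: 0.0
```

>>> arm_command:
  targets:
    - [[0,0,0,0,0,0],[0,0,0,0,0,0],[0,0,0,0,0,0],[0,0,0,0,0,0],[0,0,0,0,0,0],[0,0,0,0,0,0]]
  jaw: 0.015

```text
clock: 19.65
position: [0.5982, -0.0344, 0.0261]
ee_rot: [2.165, 2.276, 0.002]
force: [-0.9, 0.5, 6.4]
width: 0.345
gripper_force: 15.0
```

>>> arm_command:
  targets:
    - [[0,0,-0.03,0,0,0],[0,0,-0.045,0,0,0],[0,0,-0.03,0,0,0],[0,-0.03,0,0,0,0],[0,-0.04,0,0,0,0],[0,-0.03,0,0,0,0],[0,0,0,0,0,0.169],[0,0,0,0,0,0]]

```text
clock: 20.65
position: [0.4974, -0.0393, 0.1304]
ee_rot: [-2.349, -2.086, 0.0]
force: [-0.2, 0.1, -1.2]
width: 0.342
gripper_force: 15.0
```

Run:
```python
from h import *; from cell import arm
np.set_printoptions(precision=4,suppress=True)
s=arm.observe(); print(s["position"],R.from_rotvec(s["ee_rot"]).as_matrix()[:,1])
for n in("scene0","top0"):
  W=cloud(dict(np.load(n+".npz")))
  P=W[(W[...,2]>.065)&(W[...,2]<.35)&(W[...,0]<.85)&(W[...,0]>.6)&(W[...,1]>-.5)&(W[...,1]<-.17)]
  for y in np.arange(-.5,-.17,.02):
    q=P[(P[:,1]>=y)&(P[:,1]<y+.02)]
    if len(q): i=q[:,0].argmin(); print(n,y.round(3),q[i])
```

```text
[ 0.4974 -0.0393  0.1304] [ 0.993  -0.118  -0.0002]
scene0 -0.5 [ 0.6001 -0.4808  0.3168]
scene0 -0.48 [ 0.6001 -0.4674  0.3252]
scene0 -0.46 [ 0.6018 -0.4538  0.3247]
scene0 -0.44 [ 0.61   -0.4383  0.3178]
scene0 -0.42 [ 0.6163 -0.4188  0.3152]
scene0 -0.4 [ 0.6229 -0.3996  0.3227]
scene0 -0.38 [ 0.6304 -0.3792  0.322 ]
scene0 -0.36 [ 0.6395 -0.3596  0.3121]
scene0 -0.34 [ 0.6464 -0.3396  0.3199]
scene0 -0.32 [ 0.6533 -0.3174  0.3222]
scene0 -0.3 [ 0.6256 -0.2916  0.1315]
scene0 -0.28 [ 0.6294 -0.2774  0.1661]
scene0 -0.26 [ 0.6373 -0.2597  0.1175]
scene0 -0.24 [ 0.6453 -0.2397  0.1169]
scene0 -0.22 [ 0.6525 -0.218   0.1539]
scene0 -0.2 [ 0.6605 -0.1968  0.1403]
scene0 -0.18 [ 0.6666 -0.1799  0.1558]
top0 -0.5 [ 0.6007 -0.4849  0.3242]
top0 -0.48 [ 0.6002 -0.4722  0.3137]
top0 -0.46 [ 0.6049 -0.46    0.3138]
top0 -0.44 [ 0.6127 -0.4363  0.3251]
top0 -0.42 [ 0.6195 -0.4193  0.3132]
top0 -0.4 [ 0.6263 -0.3998  0.3267]
top0 -0.38 [ 0.6334 -0.3795  0.3268]
top0 -0.36 [ 0.6413 -0.3596  0.3131]
top0 -0.34 [ 0.6493 -0.3389  0.317 ]
top0 -0.32 [ 0.6576 -0.3161  0.3146]
top0 -0.3 [ 0.6293 -0.2919  0.1808]
top0 -0.28 [ 0.6339 -0.2798  0.175 ]
top0 -0.26 [ 0.6413 -0.2592  0.1097]
top0 -0.24 [ 0.6486 -0.24    0.1228]
top0 -0.22 [ 0.6558 -0.2192  0.1905]
top0 -0.2 [ 0.6637 -0.1994  0.1204]
top0 -0.18 [ 0.671  -0.18    0.1639]
```

>>> arm_command:
  targets:
    - [[-0.0454,0.0054,0.0043,0,0,0],[-0.0454,0.0054,0.0043,0,0,0],[-0.0454,0.0054,0.0043,0,0,0],[-0.0454,0.0054,0.0043,0,0,0],[-0.0454,0.0054,0.0043,0,0,0],[-0.0454,0.0054,0.0043,0,0,0],[-0.0454,0.0054,0.0043,0,0,0],[0,0,0,0,0,0]]

```text
clock: 21.65
position: [0.496, -0.3643, 0.0999]
ee_rot: [2.35, 2.082, -0.004]
force: [-0.3, -0.1, -1.6]
width: 0.341
gripper_force: 15.0
```

>>> arm_command:
  targets:
    - [[0.0023,0.019,0,0,0,0],[0.0023,0.019,0,0,0,0],[0.0023,0.019,0,0,0,0],[0,0,0,0,0,0],[0,0,0,0,0,0]]

```text
clock: 22.28
position: [0.5542, -0.359, 0.0999]
ee_rot: [-2.347, -2.086, 0.001]
force: [-0.5, -0.5, -1.8]
width: 0.344
gripper_force: 15.0
```

```bash
python3 - <<'E'
from h import *; from cell import arm
np.set_printoptions(precision=4,suppress=True)
s,d=wrist(arm); print(s["clock"],s["position"],R.from_rotvec(s["ee_rot"]).as_matrix()[:,1:],s["width"],s["joints"])
np.savez("w8.npz",**d);cv2.imwrite("pics/w8.png",d["pixels"][:,:,::-1])
E
python3 held.py w8.npz
```

```text
22.275 [ 0.5542 -0.359   0.0999] [[ 0.9931 -0.0011]
 [-0.1173  0.0005]
 [-0.0012 -1.    ]] 0.34443828368970875 [ 0.1699  0.6737  0.513   1.6609 -0.3968  0.9137  0.718 ]
tool-x cap end 0.0527
0.02 y [-0.0135  0.0128] -0.0006 ztop -0.0061
0.03 y [-0.0126  0.0114] -0.0005 ztop -0.0048
0.04 y [-0.0116  0.0104] -0.0006 ztop -0.0012
0.05 y [-0.0105  0.0094] -0.0006 ztop 0.0
```

View pics/w8.png

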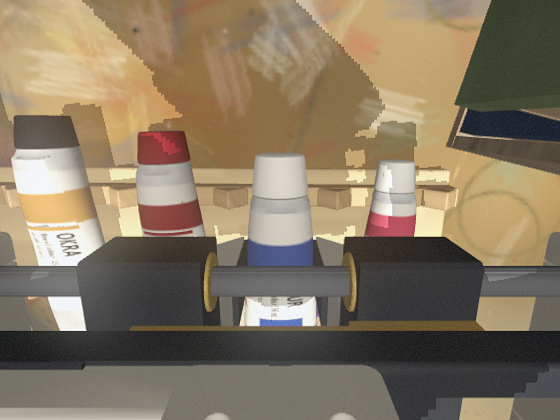

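Blue (280,220) hangs square over the fourth place, between crimson and rose, and the drawer corner at upper right is clear. I'll lower it.

>>> arm_command:
  targets:
    - [[0.0028,0.001,0.015,0,0,0],[0,0,0.02,0,0,0],[0,0,0.01,0,0,0],[0,0,0.004,0,0,0],[0,0,0.002,0,0,0],[0,0,0,0,0,0]]

```text
clock: 23.08
position: [0.5564, -0.3569, 0.0496]
ee_rot: [2.349, 2.085, 0.0]
force: [0.4, 0.3, -1.7]
width: 0.343
gripper_force: 15.0
```

>>> arm_command:
  targets:
    - [[0,-0.0005,0.0013,0,0,0],[0,0,0.0008,0,0,0],[0,0,0,0,0,0]]

```text
clock: 23.45
position: [0.556, -0.3569, 0.0481]
ee_rot: [2.349, 2.085, 0.001]
force: [-1.8, 1.3, 4.9]
width: 0.344
gripper_force: 15.0
```

>>> arm_command:
  targets:
    - [[0,0,0,0,0,0],[0,0,0,0,0,0],[0,0,0,0,0,0],[0,0,-0.01,0,0,0],[0,0,-0.02,0,0,0],[0,0,-0.02,0,0,0],[0,-0.04,-0.02,0,0,0],[0,-0.05,-0.02,0,0,0]]
  jaw: 0.042

```text
clock: 24.45
position: [0.4664, -0.3462, 0.1392]
ee_rot: [2.347, 2.085, 0.001]
force: [-0.4, -0.6, 0.8]
width: 0.46
gripper_force: 0.0
```

>>> arm_command:
  targets:
    - [[0.05,0,-0.01,0,0,0],[0.05,0,-0.01,0,0,0],[0.05,0,-0.01,0,0,0],[0.05,0,-0.01,0,0,0],[0.05,0,0,0,0,0],[0,0,0,0,0,0]]

```text
clock: 25.2
position: [0.4971, -0.0933, 0.1784]
ee_rot: [-2.342, -2.093, -0.004]
force: [-0.8, -0.4, 0.4]
width: 0.458
gripper_force: 0.0
```

Run:
```python
from h import *; from cell import arm
np.set_printoptions(precision=4,suppress=True)
s=arm.observe(); print(s["clock"],s["position"])
t=arm.get_image("top"); sc=arm.get_image("scene")
for n,D in(("top",t),("scene",sc)):
  W=cloud(D)
  for nm,c,L,w in(("wh",(.345,-.345),.188,.058),("och",(.414,-.3555),.168,.049),("cri",(.4837,-.364),.153,.046),("blu",(.553,-.372),.138,.04),("ro",(.621,-.379),.118,.038)):
    try: c2,h,l,m=tube(W,c,83,L,w,.026,.022,mg=.002); print(n,nm,c2,h,l,m[:,3])
    except Exception as e: print(n,nm,"x")
cv2.imwrite("pics/t9.png",cv2.resize(t["pixels"][120:320,240:440,::-1],None,fx=3,fy=3))
cv2.imwrite("pics/s9.png",cv2.resize(sc["pixels"][130:300,200:400,::-1],None,fx=3.4,fy=3.4))
```

```text
25.2 [ 0.4971 -0.0933  0.1784]
top wh [ 0.3462 -0.3442] 82.61346972771905 0.1864455519855579 [0.0293 0.0314 0.0362 0.0409 0.043  0.0466 0.0491 0.0506 0.0544 0.0579
 0.0595 0.0635 0.0646 0.0653 0.0607 0.058 ]
top och [ 0.4156 -0.3532] 83.35549127059839 0.16749598189915538 [0.0297 0.0317 0.0359 0.04   0.0418 0.0453 0.0475 0.0505 0.0524 0.0557
 0.0587 0.0588 0.0551 0.0532]
top cri [ 0.4843 -0.3621] 84.68582243179821 0.15253447702688605 [0.0298 0.0331 0.0361 0.0404 0.0424 0.0438 0.0466 0.0508 0.0542 0.0565
 0.0572 0.0532 0.0509]
top blu [ 0.5543 -0.3702] 83.49896505355294 0.1372914760467443 [0.03   0.0318 0.036  0.0392 0.0421 0.0443 0.0466 0.0508 0.0524 0.0536
 0.0503 0.0473]
top ro [ 0.6235 -0.3795] 83.26528960353399 0.1168037685489776 [0.0305 0.0317 0.0374 0.0409 0.0425 0.0458 0.0494 0.0521 0.0477 0.0454]
scene wh [ 0.3335 -0.4003] 102.82266865168093 0.08466907960246872 [0.0278 0.0294 0.0336 0.038  0.0415 0.0444 0.0463]
scene och [ 0.363  -0.3992] 152.53416027565086 0.13963632039951424 [0.0294 0.032  0.0336 0.0334 0.0299 0.036  0.0412 0.0443 0.0465 0.0453
 0.0389]
scene cri x
scene blu x
scene ro x
```

View pics/t9.png

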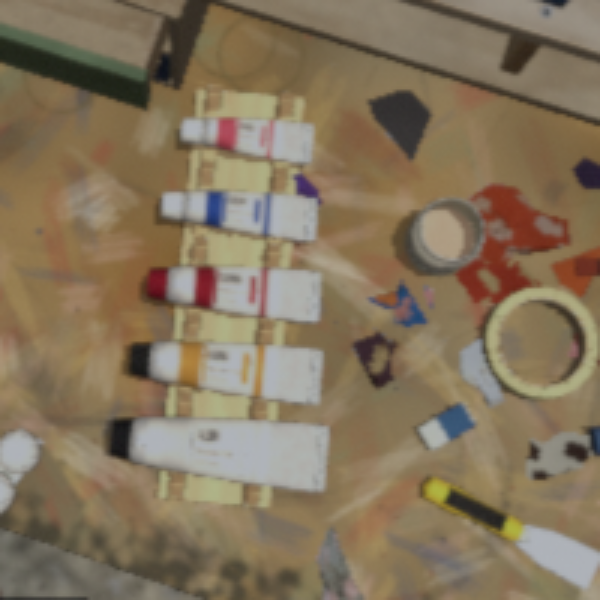

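The row from bottom to top reads white, ochre, crimson, blue, rose. All tubes are level and evenly spaced, their centres are in line within about 1 mm, and the caps are all left. The arm is clear and the jar is untouched.

```bash
python3 -c "
from cell import arm
print(arm.sign_off())"
```

```text
the job is handed in; nothing more can be done
None
```

The ochre, crimson and blue tubes are in the rest, so the row runs white, ochre, crimson, blue, rose, all level and centred with caps to the same side. The white tube, rose tube and jar are where they were, and I handed the job in at about 25 s on the robot's clock.

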